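# Slide the tube carrier home on the reader dock and lock it

## Task

Push the tube carrier along the dock's rails, towards the reader head, until you feel it drop flat into its locating notches. Then push the steel retaining bar round, across the carrier's deck, as far as its stop, and come clear. Never lift or tip the carrier, and leave the jar, the beaker and the slide box where they stand.

Things in the scene. Friction and masses are not known exactly. Their poses are not given: they have to be found in the camera images.
- dock: Fixed dock: grey base 420 x 120 mm, four aluminium tracks (tops 20 mm above the bench) from x = -185 mm, between guide lips (inner faces 103 mm apart, 6 mm thick, tops at 31 mm). Origin at bench level on the rails' centre line; x runs along the rails to the white reader head (120 mm wide, 85 mm high, x = +175 to +230 mm), y across, z up. The head stops a carrier that overruns the seat by 20 mm.
- dock_seat (a point): Where the carrier's origin lies when seated: x = +80, y = 0, z = 14 mm in the dock's frame, axes as the dock's. Here the tracks have a notch, 6 mm deep and 16 mm long, for each of the carrier's feet; all four drop at once, with 2 mm of play either way along the rails and 1.5 mm across.
- carrier: Loose grey board, 0.34 to 0.6 kg, 150 mm (x, to the reader) x 100 x 10 mm on four feet 12 x 12 x 8 mm. Origin under its middle at the feet's undersides: 20 mm above the bench on the tracks, 14 mm seated. Deck top at +18 mm, free from x = -69 to +35 mm; then a white block with eight glass tubes, up to +63 mm. Starts on the tracks 65 to 155 mm short of the seat; slides with a few newtons.
- carrier_tab (a point): Middle of the rear face of the carrier's upright push tab (60 mm wide, 6 mm thick, from 18 to 48 mm above the carrier's origin; this point 33 mm above and 75 mm behind it). Push here, in the carrier's +x; axes as the carrier's.
- retainer (a joint): Angle of the steel retaining bar, rad, growing anticlockwise from above: at 0 (-0.25 to 0.05 at the start) it lies beside the rails pointing to the dock's +x; at 1.57, its stop, it points to the dock's +y, across the deck. Stays where left (friction 0.03 N m). Its underside, 36 mm above the bench, passes 4 mm over a seated deck and is blocked by a carrier not yet down.
- retainer_pivot (a point): Pivot of the retaining bar, on the dock at x = +30 mm, y = -72 mm, 40 mm above the bench (mid thickness of the bar); axes as the dock's. The bar is 12 mm wide, 8 mm thick.
- retainer_pin (a point): Top of the black upright pin (12 mm thick, from the bar at 40 mm up to 75 mm above the bench) near the free end of the retaining bar, 58 mm from the pivot; turns with the bar, whose length is its x axis. Push its side with a fingertip along the arc.
- jar: Amber jar with white cap, 64 mm across, 95 mm high; origin at the centre of its underside. Leave it alone.
- beaker: Open glass beaker, 64 mm across the rim, 85 mm high; origin at the centre of its underside. Leave it alone.
- slide_box: White microscope slide box with grey lid, 87 x 37 x 33 mm, lying flat; origin at the centre of its underside. Leave it alone.
There are look-alikes about, which are no part of the job. There is more than one size of the carrier; the job needs the middle-sized.

How it is judged:
By the outcome, as a careful person would: the job done as asked, in the order asked, and still so for the second after the job is handed in, with the robot touching nothing.
It also fails if it takes over 51 s, if anything falls off the work surface, if the arm or the gripper's body presses on something with over 40 N, if the wrist force passes 120 N, or if a joint passes its speed limit or range.

## Robot

A 6-joint arm with a two-finger parallel gripper is mounted at the origin on the work surface. World frame = base frame: x ahead of the robot, y to its left, z up, the work surface at z = 0. Lengths are in m, angles in rad, forces in N, time in s.
With the tool pointing down it reaches from about 0.3 to 0.875 m from the base axis. Payload 6.4 kg.
Tool frame: the origin (TCP) lies on the mounting face of the last link; the fingertips stand 173 mm ahead of it and the grasp point (between the pads) lies 155 mm ahead of it (ctrl.grip_point_offset is the distance from the TCP to the grasp point, in m); z points along the fingers, y is the line along which they close (so a half turn about z gives the same grasp; the last joint's range is limited). The gripper opens to 85 mm and grips with 20 to 120 N. Pads are 22 mm wide; open, the fingers measure 114 mm over their backs; the gripper's body (76 mm by 85 mm) begins 54 mm behind the grasp point. The pads swing forward as they close: fully open they stand 13 mm farther back than shut.
Start: joints at [1.014, 0.181, 1.607, -0, 1.354, -0.206], TCP at [0.198, 0.54, 0.405] pointing down, gripper open.
Joint ranges: [-2.99, 2.99], [-0.89, 2.07], [0.3, 2.58], [-1.14, 4.28], [0, 2.63], [-3.12, 3.12]. Speed limits (rad/s): [2.57, 2.57, 3.01, 3.14, 3.14, 3.14].

## Interface

Orientations are given as a unit quaternion [w, x, y, z].
In Python, from bench import status, imaging, ctrl, models gives the robot as it stands.
- The arm moves only by the tool send_rows, never from a script. Its argument "commands" is a list that holds one entry, the list of rows, each a list of 6 numbers: the shift along the tool's x, y, z normalised to -1 to 1, where 1 is 3 cm, then the turn, a rotation vector about the tool's x, y, z normalised to -1 to 1, where 1 is 0.1 rad. A call has 1 to 8 rows; each row shifts and turns the commanded pose from where the row before left it, along the tool's axes as they then stand; what a row does not reach is not made up. A row lasts 1/12 s, in which the tool goes at most 41.7 mm and 7.16 degrees, less where a joint would pass 70% of its speed; a pose out of reach is approached as far as the arm can. A call with a number of a shift or a turn outside -1 to 1 is refused whole. A call with a gripper value outside its range is refused whole. "jaw" is the opening, from 0 (shut) to 1 (fully open), set as the call begins (left out, the last holds). The fingers move at their own pace and stop on an object; the grip force is fixed at half the most. Time passes only in rows, so rows that do not move let the fingers close. It gives the time, the measured TCP pose, the force, the opening and the grip force at its end, in the units of the state.
- status.get_obs(): the state, without advancing time (a new reading comes with each control period).
- imaging.camera(name): name is "scene" or "top" or "wrist"; returns a dict with "image" (400x640x3 uint8, blue, green, red), "depth" (400x640 float32, m along the optical axis (not along the pixel's ray), 0 where there is no reading), "mtx" (3x3 intrinsics, pixels), "k1" (the pictures are not rectified: a ray, as slopes to the right and down, at radius r is drawn at 1 + k1 r^2 times it, then the intrinsics apply), "pose" (4x4, takes a point from camera to world coordinates). Camera axes: x right, y down, z forward; pixel columns grow to the right and rows downward; lengths in m; the calibration is good to about 2 mm. A picture is of the moment at which its call begins.
- ctrl.hand_in(): hands the job in; it is judged then, once.
Trained networks look in a picture, given as the dict that the camera call returned (one of the last four; its "shot" number tells which), for a name from the list of things; names that differ only in an ending like _2 or _b are one class to them, and where a whole thing is asked for, a point or a joint stands for the part that bears it (a point fixed in the world has none). Each returns a list of dicts, best first, with "confidence" (0 to 1); they miss things now and then, are a little off and sometimes report something else, mostly with a low value. They report only what shows in the picture. A call takes as long as a camera call. They do not tell look-alikes from the thing itself.
- models.recognise(picture, name): "centre" ([column, row] in pixels, amid what is visible of it).
- models.regions_of(picture, name): "region" (400x640 bool, what is visible of it) and "centre" ([column, row] in pixels, amid what is visible of it).
The state is a dict: "time_s": time; "q": joint angles; "dq": joint speeds; "joint_efforts": joint torques, N m; "eef_pos": TCP position; "eef_rot": TCP orientation; "wrist_force": force on the tool from outside, world axes, zero at the start; "torque": the same for the moment, N m; "opening": opening from 0.0 (shut) to 1.0 (fully open); "grasp_force": force on a finger pad.
Only numpy, scipy, OpenCV 4.12 (cv2) and the standard library are available. Lean on these libraries where they do the work, as an engineer would, in place of code of your own. Each camera call takes 0.05 s, during which the arm holds its last target. There are 200 camera calls.

## Working session

There is one attempt and no reset: what is moved stays moved. The work goes in short steps, Python scripts to look and compute and a tool call to move; the robot and the scene stay as the last step left them, time stands still between calls to the robot, and variables do not carry over. Pictures are saved under pics/ and viewed, at most 10 in all, crops included, and the job is handed in when it is done.

Besides the shell and the picture viewer there is one more tool, called after "Emit:" as name(argument=value, ...) on one line, values as JSON. send_rows: Moves the arm, as the interface text tells. Its arguments: {"type":"object","properties":{"commands":{"type":"array"},"jaw":{"type":"number"}},"required":["commands"]}

```bash
mkdir -p pics; ls; cat > h.py <<'E'
import numpy as np, cv2
from bench import status, imaging, ctrl, models
def cloud(p):
    h,w=p["depth"].shape
    u,v=np.meshgrid(np.arange(w),np.arange(h))
    K=np.array(p["mtx"]);pts=np.stack([u,v],-1).reshape(-1,1,2).astype(float)
    d=np.array([p["k1"],0,0,0.])
    n=cv2.undistortPoints(pts,K,d,None,None).reshape(h,w,2)
    z=p["depth"];c=np.dstack([n*z[...,None],z]);T=np.array(p["pose"])
    W=c@T[:3,:3].T+T[:3,3];W[z<=0]=np.nan
    return W
def proj(p,X):
    T=np.linalg.inv(np.array(p["pose"]));X=np.atleast_2d(X)@T[:3,:3].T+T[:3,3]
    return cv2.projectPoints(X,np.zeros(3),np.zeros(3),np.array(p["mtx"]),np.array([p["k1"],0,0,0.]))[0].reshape(-1,2)
E
python3 - <<'E'
from h import *
for n in("top","scene"):
    p=imaging.camera(n); cv2.imwrite(f"pics/{n}1.png",p["image"]); np.savez(f"{n}1.npz",**{k:p[k] for k in("image","depth","mtx","k1","pose")})
    W=cloud(p)
    for o in("dock","carrier","retainer","retainer_pin","carrier_tab","jar","beaker","slide_box"):
        for r in models.regions_of(p,o):
            q=W[r["region"]];print(n,o,round(r["confidence"],2),np.round(r["centre"]),np.round(np.nanmedian(q,0),3) if len(q) else'',r["region"].sum())
E
```

```text
pics
top dock 0.7 [267. 187.] [0.51  0.025 0.02 ] 5131
top carrier 0.71 [329. 110.] [ 0.731 -0.126  0.014] 1151
top carrier 0.69 [379. 287.] [ 0.241 -0.269  0.025] 4043
top carrier 0.59 [297. 184.] [ 0.515 -0.047  0.039] 2102
top carrier 0.18 [278. 159.] [0.58  0.014 0.043] 159
top retainer 0.51 [276. 161.] [0.581 0.018 0.043] 201
top carrier_tab 0.98 [298. 184.] [ 0.515 -0.047  0.039] 2062
top carrier_tab 0.62 [328. 109.] [ 0.73  -0.125  0.014] 1067
top carrier_tab 0.56 [380. 286.] [ 0.241 -0.269  0.025] 3954
top jar 0.95 [449. 228.] [ 0.406 -0.432  0.093] 618
top beaker 0.91 [430. 136.] [ 0.661 -0.399  0.049] 560
scene dock 0.71 [354. 227.] [ 0.534 -0.022  0.021] 5244
scene dock 0.6 [202. 271.] [ 0.672 -0.391  0.057] 1068
scene carrier 0.75 [327. 293.] [ 0.741 -0.129  0.014] 1539
scene carrier 0.7 [343. 214.] [ 0.528 -0.037  0.038] 1953
scene carrier 0.55 [246. 163.] [ 0.262 -0.266  0.025] 2532
scene retainer 0.66 [372. 230.] [0.587 0.023 0.044] 133
scene retainer_pin 0.45 [374. 227.] [0.587 0.024 0.043] 221
scene carrier_tab 0.69 [346. 212.] [ 0.527 -0.037  0.038] 1951
scene carrier_tab 0.66 [246. 163.] [ 0.262 -0.267  0.025] 2562
scene carrier_tab 0.63 [328. 294.] [ 0.74  -0.129  0.014] 1581
scene jar 0.92 [182. 201.] [ 0.43  -0.439  0.065] 954
scene beaker 0.6 [202. 274.] [ 0.673 -0.391  0.058] 1040
```

View pics/top1.png

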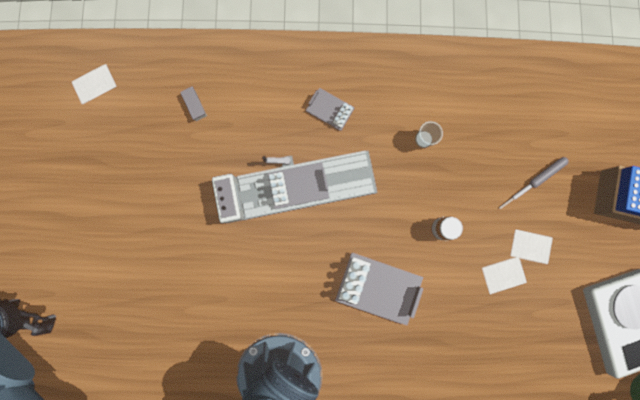

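View pics/scene1.png

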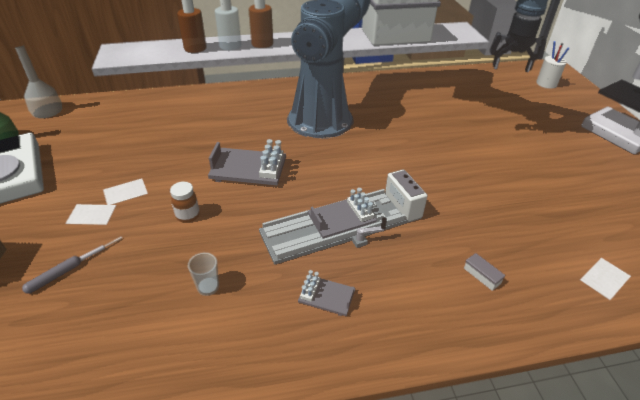

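```bash
python3 - <<'E'
from h import *
for n in("top","scene"):
    p=dict(np.load(n+"1.npz"));p["k1"]=float(p["k1"]);W=cloud(p)
    X,Y,Z=W[...,0],W[...,1],W[...,2]
    roi=(X>.38)&(X<.64)&(Y>-.25)&(Y<.3)
    def rect(m,l):
        m=cv2.morphologyEx(m.astype(np.uint8),cv2.MORPH_OPEN,np.ones((2,2)))>0
        k,lab,st,_=cv2.connectedComponentsWithStats(m.astype(np.uint8))
        m=lab==1+np.argmax(st[1:,4])
        q=W[m][:,:2].astype(np.float32);r=cv2.minAreaRect(q);print(n,l,m.sum(),np.round(r[0],4),np.round(r[1],4),round(r[2],2),"z",np.round(np.median(Z[m]),4)); print(np.round(cv2.boxPoints(r),4).tolist())
    rect(roi&(Z>.008),"dock all"); rect(roi&(Z>.078)&(Y>.1),"head"); rect(roi&(Z>.033)&(Z<.045)&(X<.575),"deck"); 
    m=roi&(Z>.055)&(Y>-.1)&(Y<.1);print("tall",np.round(W[m][::6],3).tolist()[:20])
    m=(X>.565)&(X<.66)&(Y<.1)&(Y>-.05)&(Z>.034);print("bar",np.round(W[m][::8],3).tolist()[:30])
    print("bench z",np.nanmedian(Z[(X>.3)&(X<.38)&(Y>0)&(Y<.2)]))
im=np.load("top1.npz")["image"];a=cv2.resize(im[140:230,200:390],None,fx=4,fy=4,interpolation=cv2.INTER_CUBIC);cv2.imwrite("pics/topc.png",a)
E
```

```text
top dock all 7076 [ 0.5137 -0.0416] [0.1105 0.4284] 13.32 z nan
[[0.4106000065803528, 0.15410000085830688], [0.5092999935150146, -0.262800008058548], [0.6168000102043152, -0.23729999363422394], [0.5181000232696533, 0.17960000038146973]]
top head 943 [0.4722 0.1391] [0.1145 0.0518] 12.89 z nan
[[0.4106999933719635, 0.15150000154972076], [0.4221999943256378, 0.10100000351667404], [0.5338000059127808, 0.1265999972820282], [0.5221999883651733, 0.17710000276565552]]
top deck 1417 [ 0.5171 -0.0614] [0.0999 0.1256] 12.31 z nan
[[0.45489999651908875, -0.010700000450015068], [0.48159998655319214, -0.13339999318122864], [0.579200029373169, -0.11209999769926071], [0.5525000095367432, 0.010599999688565731]]
tall [[0.587, 0.048, 0.07], [0.584, 0.043, 0.071], [0.581, 0.04, 0.073], [0.575, 0.045, 0.075], [0.54, 0.004, 0.086], [0.538, 0.004, 0.084], [0.534, 0.022, 0.09], [0.535, 0.004, 0.083], [0.533, 0.022, 0.081], [0.532, 0.001, 0.086], [0.53, 0.019, 0.083], [0.531, -0.001, 0.074], [0.53, 0.003, 0.061], [0.528, -0.005, 0.056], [0.523, 0.024, 0.056], [0.517, 0.022, 0.081], [0.517, -0.002, 0.089], [
[... 1585 characters left out ...]
, 0.011, 0.061]]
bar [[0.577, 0.046, 0.074], [0.582, 0.043, 0.072], [0.589, 0.048, 0.074], [0.587, 0.044, 0.066], [0.582, 0.042, 0.054], [0.589, 0.048, 0.057], [0.587, 0.052, 0.05], [0.58, 0.034, 0.043], [0.587, 0.052, 0.047], [0.577, -0.005, 0.044], [0.578, 0.016, 0.041], [0.588, 0.033, 0.047], [0.566, -0.045, 0.036], [0.579, -0.008, 0.042], [0.586, 0.011, 0.046], [0.587, 0.032, 0.043], [0.569, -0.048, 0.036], [0.586, -0.004, 0.045], [0.587, 0.016, 0.043], [0.589, 0.036, 0.041], [0.588, -0.012, 0.045], [0.591, 0.007, 0.045], [0.588, 0.03, 0.037], [0.591, -0.016, 0.045], [0.59, 0.005, 0.04], [0.586, -0.019, 0.037], [0.589, 0.001, 0.036], [0.594, -0.014, 0.037]]
bench z -0.0007166563802823989
```

View pics/topc.png

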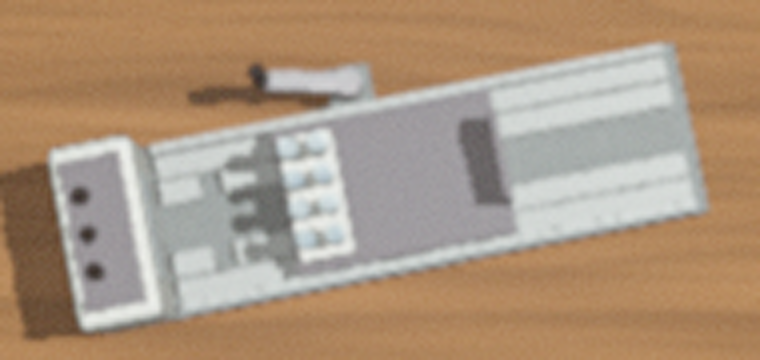

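```bash
cat >> h.py <<'E'
from scipy.spatial.transform import Rotation as R
TH=np.radians(103.1);O=np.array([.518,-.0595])
ex=np.array([np.cos(TH),np.sin(TH)]);ey=np.array([-ex[1],ex[0]])
def D(x,y): return O+x*ex+y*ey
def st():
    s=status.get_obs();q=s["eef_rot"];r=R.from_quat([q[1],q[2],q[3],q[0]])
    p=np.array(s["eef_pos"]);d=p[:2]-O
    M=r.as_matrix();print("t",round(s["time_s"],2),"pos",p.round(4),"dock",np.round([d@ex,d@ey],4),"F",np.round(s["wrist_force"],1),"q",np.round(s["q"],2),"open",s["opening"])
    print("toolx deg",np.degrees(np.arctan2(M[1,0],M[0,0])).round(2),"tooly",np.degrees(np.arctan2(M[1,1],M[0,1])).round(2),"z",M[:,2].round(3))
    return p,r
def go(x,y,z,ytool=None):
    p,r=st();t=np.array([x,y,z])-p
    print("shift tool units(of 3cm)",np.round(r.inv().apply(t)/.03,2))
    if ytool is not None:
        M=r.as_matrix();a=np.radians(ytool)-np.arctan2(M[1,1],M[0,1]);a=(a+np.pi)%(2*np.pi)-np.pi;print("turn about tool z units",round(-a/.1,2))
E
python3 - <<'E'
from h import *
x,y=D(-110,0) if 0 else D(-.11,0)
go(x,y,.30,193.1);go(x,y,.3,13.1)
from h import *
p=imaging.camera("wrist")
print(np.array(p["pose"]).round(3))
print(proj(dict(np.load("top1.npz"),k1=float(np.load("top1.npz")["k1"])),[[*D(.23,-.06),.085],[*D(.23,.06),.085],[*D(.175,-.06),.085],[*D(-.185,.0575),.031],[*D(-.185,-.0575),.031],[*D(.03,-.072),.044]]).round(1))
E
```

```text
t 0.9 pos [0.1976 0.54   0.4047] dock [0.6565 0.1762] F [-0.1  0.4 -0.7] q [ 1.01  0.18  1.61 -0.    1.35 -0.21] open 1.0000071371876058
toolx deg 159.9 tooly 69.9 z [ 0.  0. -1.]
shift tool units(of 3cm) [-18.9  -18.16   3.49]
turn about tool z units -21.5
t 0.9 pos [0.1976 0.54   0.4047] dock [0.6565 0.1762] F [-0.1  0.4 -0.7] q [ 1.01  0.18  1.61 -0.    1.35 -0.21] open 1.0000071371876058
toolx deg 159.9 tooly 69.9 z [ 0.  0. -1.]
shift tool units(of 3cm) [-18.9  -18.16   3.49]
turn about tool z units 9.91
[[ 0.344  0.895  0.283  0.124]
 [ 0.939 -0.328 -0.104  0.566]
 [ 0.     0.302 -0.953  0.373]
 [ 0.     0.     0.     1.   ]]
[[211.6 177.9]
 [220.5 223.3]
 [232.4 173.5]
 [375.1 190.9]
 [365.9 149.9]
 [287.2 160. ]]
```

Emit:
send_rows(commands=[[[-0.9, -0.87, 0, 0, 0, 0], [-0.9, -0.87, 0, 0, 0, 0], [-0.9, -0.87, 0, 0, 0, 0], [-0.9, -0.87, 0, 0, 0, 0], [-0.9, -0.87, 0, 0, 0, 0], [-0.9, -0.87, 0, 0, 0, 0], [-0.9, -0.87, 0, 0, 0, 0], [-0.9, -0.87, 0, 0, 0, 0]]], jaw=0)

```text
time_s: 1.62
eef_pos: [0.3289, 0.2681, 0.4049]
eef_rot: [0.0, 0.174, 0.985, 0.0]
wrist_force: [0.1, -0.3, -0.6]
opening: -0.005
grasp_force: 0.0
```

Emit:
send_rows(commands=[[[-0.9, -0.87, 0, 0, 0, 0], [-0.9, -0.87, 0, 0, 0, 0], [-0.9, -0.87, 0, 0, 0, 0], [-0.9, -0.87, 0, 0, 0, 0], [-0.9, -0.87, 0, 0, 0, 0], [-0.9, -0.87, 0, 0, 0, 0], [-0.9, -0.87, 0, 0, 0, 0], [-0.9, -0.87, 0, 0, 0, 0]]])

```text
time_s: 2.28
eef_pos: [0.4602, -0.0026, 0.405]
eef_rot: [0.0, 0.175, 0.985, 0.0]
wrist_force: [0.5, 1.4, -0.1]
opening: 0.001
grasp_force: 0.0
```

Emit:
send_rows(commands=[[[0, 0, 0, 0, 0, 1], [0, 0, 0, 0, 0, 1], [0, 0, 0, 0, 0, 1], [0, 0, 0, 0, 0, 1], [0, 0, 0, 0, 0, 1], [0, 0, 0, 0, 0, 1], [0, 0, 0, 0, 0, 1], [0, 0, 0, 0, 0, 1]]])

```text
time_s: 2.95
eef_pos: [0.4598, -0.0007, 0.4048]
eef_rot: [0.0, 0.546, 0.838, 0.0]
wrist_force: [0.5, 0.1, 0.4]
opening: -0.001
grasp_force: 0.0
```

```bash
python3 - <<'E'
from h import *
x,y=D(-.11,0)
go(x,y,.30,13.1)
E
```

```text
t 2.95 pos [ 0.4598 -0.0007  0.4048] dock [0.0705 0.0434] F [0.5 0.1 0.4] q [-0.26 -0.09  1.88 -0.    1.34 -0.68] open -0.0014074767416512495
toolx deg 113.78 tooly 23.78 z [ 0. -0. -1.]
shift tool units(of 3cm) [-6.18  0.31  3.49]
turn about tool z units 1.86
```

Emit:
send_rows(commands=[[[0, 0, 0, 0, 0, 0.93], [0, 0, 0, 0, 0, 0.93], [-1, 0.24, 0, 0, 0, 0], [-1, 0.24, 0, 0, 0, 0], [-1, 0.24, 0, 0, 0, 0], [-1, 0.24, 0, 0, 0, 0], [-1, 0.24, 0, 0, 0, 0], [-1, 0.24, 0, 0, 0, 0]]])

```text
time_s: 3.62
eef_pos: [0.544, -0.1671, 0.4047]
eef_rot: [0.0, 0.62, 0.785, 0.0]
wrist_force: [0.9, 0.1, 0.2]
opening: 0.001
grasp_force: 0.0
```

Emit:
send_rows(commands=[[[0, 0, 0.9, 0, 0, 0], [0, 0, 0.9, 0, 0, 0], [0, 0, 0.9, 0, 0, 0], [0, 0, 0.8, 0, 0, 0], [0, 0, 0, 0, 0, 0]]])

```text
time_s: 4.03
eef_pos: [0.5415, -0.1648, 0.2943]
eef_rot: [-0.005, 0.62, 0.785, -0.001]
wrist_force: [-0.7, 1.4, -0.3]
opening: -0.001
grasp_force: 0.0
```

```bash
python3 - <<'E'
from h import *
p=imaging.camera("wrist");cv2.imwrite("pics/w1.png",p["image"])
x,y=D(-.11,0);go(x,y,.221,13.1)
W=cloud(p)
d=W[...,:2]-O;a=d@ex;b=d@ey;Z=W[...,2]
m=(Z>.045)&(Z<.075)&(a>-.09)&(a<-.03)&(abs(b)<.05)
print("tab",m.sum(),np.percentile(a[m],[2,10,50,90,98]).round(4),np.percentile(b[m],[1,50,99]).round(4),np.percentile(Z[m],[5,50,95]).round(4))
m=(Z>.026)&(Z<.035)&(a<-.08)&(abs(b)<.07)
print("lip near",np.percentile(b[m&(b>0)],[2,50,98]).round(4) if (m&(b>0)).any() else 0,np.percentile(b[m&(b<0)],[2,50,98]).round(4) if (m&(b<0)).any() else 0)
m=(Z>.034)&(Z<.043)&(a<.02)&(a>-.1)&(abs(b)<.06);print("deck",np.percentile(a[m],[.5,2,5]).round(4),np.percentile(b[m],[1,99]).round(4))
E
```

```text
t 4.08 pos [ 0.5425 -0.1652  0.2971] dock [-1.085e-01  1.000e-04] F [-1.2  0.  -0. ] q [-0.5   0.28  1.71 -0.    1.15 -0.74] open -0.003101821891438158
toolx deg 103.4 tooly 13.4 z [-0.005  0.003 -1.   ]
shift tool units(of 3cm) [-0.06  0.02  2.54]
turn about tool z units 0.05
tab 1044 [-0.0583 -0.0577 -0.0548 -0.0528 -0.0524] [-0.0297 -0.0004  0.0286] [0.0514 0.0668 0.0681]
lip near [0.0511 0.0542 0.0576] [-0.0569 -0.0534 -0.0505]
deck [-0.0576 -0.0537 -0.0511] [-0.0498  0.0482]
```

View pics/w1.png

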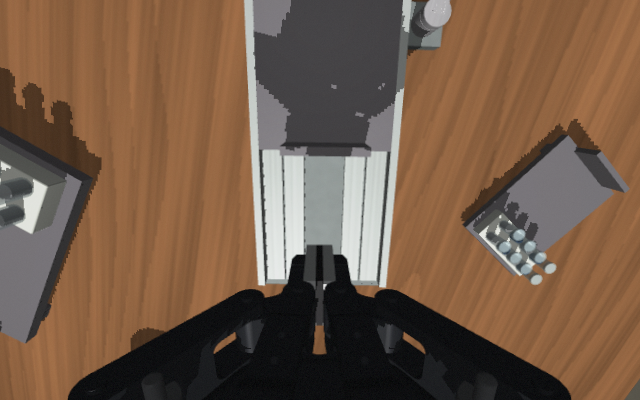

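Emit:
send_rows(commands=[[[0, 0, 0.85, 0, 0, 0], [0, 0, 0.85, 0, 0, 0], [0, 0, 0.8, 0, 0, 0], [0, 0, 0, 0, 0, 0], [0.5, 0, 0, 0, 0, 0], [0.5, 0, 0, 0, 0, 0], [0, 0, 0, 0, 0, 0], [0, 0, 0, 0, 0, 0]]])

```text
time_s: 4.75
eef_pos: [0.5371, -0.1353, 0.2268]
eef_rot: [0.001, 0.619, 0.785, 0.0]
wrist_force: [1.2, 0.5, -0.6]
opening: -0.002
grasp_force: 0.0
```

```bash
python3 - <<'E'
from h import *
go(*D(-.07,0),.221,13.1)
E
```

```text
t 4.75 pos [ 0.5371 -0.1353  0.2268] dock [-0.0781 -0.0014] F [ 1.2  0.5 -0.6] q [-0.46  0.36  1.78  0.    0.99 -0.7 ] open -0.0024112655688998132
toolx deg 103.53 tooly 13.53 z [ 0.003 -0.001 -1.   ]
shift tool units(of 3cm) [ 0.27 -0.05  0.19]
turn about tool z units 0.08
```

Emit:
send_rows(commands=[[[0.1, -0.05, 0.2, 0, 0, 0.08], [0.1, 0, 0, 0, 0, 0], [0.1, 0, 0, 0, 0, 0], [0.1, 0, 0, 0, 0, 0], [0.1, 0, 0, 0, 0, 0], [0.1, 0, 0, 0, 0, 0], [0.1, 0, 0, 0, 0, 0], [0.1, 0, 0, 0, 0, 0]]])

```text
time_s: 5.42
eef_pos: [0.5297, -0.1133, 0.2187]
eef_rot: [0.0, 0.623, 0.782, -0.0]
wrist_force: [-0.9, -0.3, -1.4]
opening: 0.002
grasp_force: 0.8
```

Emit:
send_rows(commands=[[[0.1, 0, 0, 0, 0, 0], [0.1, 0, 0, 0, 0, 0], [0.1, 0, 0, 0, 0, 0], [0.1, 0, 0, 0, 0, 0], [0.1, 0, 0, 0, 0, 0], [0.1, 0, 0, 0, 0, 0], [0.1, 0, 0, 0, 0, 0], [0.1, 0, 0, 0, 0, 0]]])

```text
time_s: 6.08
eef_pos: [0.5243, -0.0898, 0.2187]
eef_rot: [-0.0, 0.623, 0.782, -0.0]
wrist_force: [1.0, -1.4, -1.2]
opening: 0.003
grasp_force: 0.8
```

```bash
cat > look.py <<'E'
from h import *
p,r=st()
c=imaging.camera("wrist");W=cloud(c)
d=W[...,:2]-O;a=d@ex;b=d@ey;Z=W[...,2]
u=a-(p[:2]-O)@ex
m=(Z>.029)&(Z<.045)&(u>.035)&(u<.08)&(abs(b)<.045)
print("deck z",m.sum(),np.percentile(Z[m],[10,50,90]).round(4))
A=np.c_[a[m],b[m],np.ones(m.sum())];print("slopes",np.linalg.lstsq(A,Z[m],rcond=None)[0].round(3))
m=(Z>.052)&(Z<.075)&(u>0)&(u<.03)&(abs(b)<.035)&(abs(b)>.018)
print("tab",m.sum(),np.percentile(a[m],[2,50,98]).round(4),"z",np.percentile(Z[m],[50,90]).round(4))
E
python3 look.py
```

```text
t 6.08 pos [ 0.5243 -0.0898  0.2187] dock [-0.0309  0.0008] F [ 1.  -1.4 -1.2] q [-0.39  0.34  1.84 -0.    0.97 -0.62] open 0.0033288312061298883
toolx deg 102.95 tooly 12.95 z [-0.  0. -1.]
deck z 16169 [0.0363 0.0371 0.038 ]
slopes [0.004 0.    0.037]
tab 1331 [-0.0198 -0.0143 -0.0134] z [0.0661 0.0675]
```

Emit:
send_rows(commands=[[[0.1, 0, 0, 0, 0, 0], [0.1, 0, 0, 0, 0, 0], [0.1, 0, 0, 0, 0, 0], [0.1, 0, 0, 0, 0, 0], [0.1, 0, 0, 0, 0, 0], [0.05, 0, 0, 0, 0, 0], [0.05, 0, 0, 0, 0, 0], [0.05, 0, 0, 0, 0, 0]]])

```text
time_s: 6.8
eef_pos: [0.52, -0.071, 0.2188]
eef_rot: [0.0, 0.623, 0.782, -0.0]
wrist_force: [0.3, -2.9, 1.4]
opening: 0.008
grasp_force: 1.0
```

```bash
python3 look.py
```

```text
t 6.8 pos [ 0.52   -0.071   0.2188] dock [-0.0116  0.0007] F [ 0.3 -2.9  1.4] q [-0.36  0.32  1.86 -0.    0.96 -0.59] open 0.008197283907029018
toolx deg 102.95 tooly 12.95 z [ 0. -0. -1.]
deck z 16151 [0.0363 0.0371 0.0379]
slopes [0.003 0.    0.037]
tab 1340 [-0.0006  0.005   0.0059] z [0.066  0.0675]
```

Emit:
send_rows(commands=[[[0.04, 0, 0, 0, 0, 0], [0.04, 0, 0, 0, 0, 0], [0.04, 0, 0, 0, 0, 0]]])

```text
time_s: 7.1
eef_pos: [0.5192, -0.0676, 0.2187]
eef_rot: [0.0, 0.623, 0.782, -0.0]
wrist_force: [0.9, -2.2, 0.8]
opening: -0.001
grasp_force: 1.1
```

```bash
python3 look.py
```

```text
t 7.1 pos [ 0.5192 -0.0676  0.2187] dock [-0.0082  0.0007] F [ 0.9 -2.2  0.8] q [-0.36  0.32  1.86 -0.    0.96 -0.58] open -0.0008997979727878912
toolx deg 102.94 tooly 12.94 z [ 0. -0. -1.]
deck z 16157 [0.0363 0.0371 0.0379]
slopes [0.004 0.    0.037]
tab 1328 [0.0029 0.0085 0.0093] z [0.0661 0.0675]
```

Emit:
send_rows(commands=[[[0.04, 0, 0, 0, 0, 0], [0.04, 0, 0, 0, 0, 0]]])

```text
time_s: 7.32
eef_pos: [0.5187, -0.0653, 0.2187]
eef_rot: [0.0, 0.623, 0.782, -0.0]
wrist_force: [0.5, -2.7, 1.0]
opening: -0.001
grasp_force: 1.1
```

```bash
python3 look.py
```

```text
t 7.32 pos [ 0.5187 -0.0653  0.2187] dock [-0.0058  0.0007] F [ 0.5 -2.7  1. ] q [-0.35  0.32  1.86 -0.    0.96 -0.58] open -0.0011468831411143765
toolx deg 102.94 tooly 12.94 z [ 0. -0. -1.]
deck z 16133 [0.0363 0.0371 0.0379]
slopes [0.003 0.001 0.037]
tab 1343 [0.0053 0.0109 0.0117] z [0.066  0.0675]
```

Emit:
send_rows(commands=[[[0.04, 0, 0, 0, 0, 0], [0.03, 0, 0, 0, 0, 0]]])

```text
time_s: 7.53
eef_pos: [0.518, -0.0629, 0.2185]
eef_rot: [-0.0, 0.623, 0.782, 0.0]
wrist_force: [0.1, -3.1, 1.6]
opening: 0.002
grasp_force: 1.3
```

```bash
python3 look.py
```

```text
t 7.53 pos [ 0.518  -0.0629  0.2185] dock [-0.0033  0.0008] F [ 0.1 -3.1  1.6] q [-0.35  0.32  1.87  0.    0.96 -0.57] open 0.0015910482448115491
toolx deg 102.94 tooly 12.94 z [-0.001  0.001 -1.   ]
deck z 14984 [0.0303 0.0311 0.032 ]
slopes [0.003 0.    0.031]
tab 979 [0.0078 0.0128 0.0143] z [0.0607 0.0616]
```

Emit:
send_rows(commands=[[[-0.3, 0, 0, 0, 0, 0], [-0.7, 0, 0, 0, 0, 0], [0, 0, -0.9, 0, 0, 0], [0, 0, -0.9, 0, 0, 0], [0, 0, -0.9, 0, 0, 0], [0, 1, -0.5, 0, 0, 0], [0, 1, 0, 0, 0, 0], [0, 1, 0, 0, 0, 0]]])

```text
time_s: 8.25
eef_pos: [0.614, -0.0727, 0.3167]
eef_rot: [0.001, 0.623, 0.782, 0.001]
wrist_force: [0.4, -0.6, 0.0]
opening: -0.002
grasp_force: 0.0
```

Emit:
send_rows(commands=[[[0, 0, 0, 0, 0, 1], [0, 0, 0, 0, 0, 1], [0, 0, 0, 0, 0, 1], [0, 0, 0, 0, 0, 1], [0, 0, 0, 0, 0, 1], [0, 0, 0, 0, 0, 1], [0, 0, 0, 0, 0, 1], [0, 0, 0, 0, 0, 1]]])

```text
time_s: 8.92
eef_pos: [0.6125, -0.0727, 0.3142]
eef_rot: [-0.0, 0.88, 0.476, -0.0]
wrist_force: [-0.3, 0.4, -0.4]
opening: 0.0
grasp_force: 0.0
```

Emit:
send_rows(commands=[[[0, 0, 0, 0, 0, 1], [0, 0, 0, 0, 0, 1], [0, 0, 0, 0, 0, 1], [0, 0, 0, 0, 0, 1], [0, 0, 0, 0, 0, 1], [0, 0, 0, 0, 0, 1], [0, 0, 0, 0, 0, 1], [0, 0, 0, 0, 0, 1]]])

```text
time_s: 9.58
eef_pos: [0.6125, -0.0727, 0.3143]
eef_rot: [-0.0, 0.995, 0.096, -0.0]
wrist_force: [-0.8, 0.9, 0.3]
opening: -0.002
grasp_force: 0.0
```

```bash
cat > pin.py <<'E'
from h import *
go(.613,.045,.228,-91)
for n in("wrist","top"):
    c=imaging.camera(n);cv2.imwrite(f"pics/{n}_pin.png",c["image"]);W=cloud(c);X,Y,Z=np.moveaxis(W,-1,0)
    m=(X>.56)&(X<.61)&(Y>.02)&(Y<.07)&(Z>.066)&(Z<.08)
    print(n,"pin",m.sum(),np.percentile(W[m],[5,50,95],axis=0).round(4).tolist() if m.any() else "")
    m=(X>.56)&(X<.61)&(Y>-.03)&(Y<.035)&(Z>.04)&(Z<.05)
    if m.any():
        q=W[m][:,:2].astype(np.float32);r=cv2.minAreaRect(q);print("bar",np.round(r[0],4),np.round(r[1],4),r[2])
E
python3 pin.py
```

```text
t 9.58 pos [ 0.6125 -0.0727  0.3143] dock [-0.0342 -0.089 ] F [-0.8  0.9  0.3] q [-0.31  0.36  1.57  0.    1.21  1.07] open -0.002434720206340209
toolx deg 10.99 tooly -79.01 z [-0.001  0.001 -1.   ]
shift tool units(of 3cm) [ 0.77 -3.85  2.88]
turn about tool z units 2.09
wrist pin 268 [[0.5778, 0.0417, 0.0673], [0.5834, 0.0461, 0.0737], [0.5878, 0.0517, 0.075]]
bar [0.5828 0.0076] [0.055  0.0188] 87.62220764160156
top pin 0 
bar [ 0.5859 -0.0021] [0.0408 0.0124] 74.37260437011719
```

Emit:
send_rows(commands=[[[0, 0, 0, 0, 0, 1], [0, 0, 0, 0, 0, 1], [0, 0, 0, 0, 0, 0.25], [0, -1, 0, 0, 0, 0], [0, -1, 0, 0, 0, 0], [0, -1, 0, 0, 0, 0], [0, -0.97, 0, 0, 0, 0], [0, 0, 0, 0, 0, 0]]])

```text
time_s: 10.35
eef_pos: [0.6155, 0.0511, 0.3145]
eef_rot: [-0.001, 1.0, -0.01, -0.0]
wrist_force: [-0.8, -0.7, 0.9]
opening: -0.003
grasp_force: 0.0
```

```bash
python3 - <<'E'
from h import *
go(.613,.0465,.228,-92.4)
E
```

```text
t 10.35 pos [0.6155 0.0511 0.3145] dock [ 0.0856 -0.1201] F [-0.8 -0.7  0.9] q [-0.11  0.36  1.57  0.    1.21  1.48] open -0.003341691446654227
toolx deg -1.19 tooly -91.19 z [-0.001  0.002 -1.   ]
shift tool units(of 3cm) [-0.08  0.16  2.88]
turn about tool z units 0.21
```

Emit:
send_rows(commands=[[[0, 0.15, 0.9, 0, 0, 0.2], [0, 0, 0.9, 0, 0, 0], [0, 0, 0.7, 0, 0, 0], [0, 0, 0.37, 0, 0, 0], [0, 0, 0, 0, 0, 0], [-0.2, 0, 0, 0, 0, 0], [-0.15, 0, 0, 0, 0, 0], [0, 0, 0, 0, 0, 0]]])

```text
time_s: 11.02
eef_pos: [0.6051, 0.0427, 0.2301]
eef_rot: [0.0, 1.0, -0.024, 0.001]
wrist_force: [0.2, -0.6, 0.1]
opening: 0.0
grasp_force: 0.0
```

```bash
cat > arc.py <<'E'
from h import *
import sys
P=np.array([.5806,-.0112]); step=float(sys.argv[1]);off=.018
p,r=st();M=r.as_matrix();d=p[:2]-P
ph=np.arctan2(M[1,1],M[0,1])+np.pi   # bar angle as tool stands
u=np.array([np.cos(ph),np.sin(ph)]);t=np.array([-u[1],u[0]])
print("tool bar theta",(np.degrees(ph)-103.1)%360,"radial",(d@u).round(4),"tangential",(d@t).round(4))
# next pose after turning by step (rad)
for k in range(1,9):
    q=ph+step*k;u2=np.array([np.cos(q),np.sin(q)]);t2=np.array([-u2[1],u2[0]])
    tgt=P+.058*u2-off*t2
    if k==1: cur=p[:2]; R0=r
    rel=R0.inv().apply([*(tgt-cur),.0])/.03
    print(k,rel.round(3)); cur=tgt;R0=R.from_rotvec([0,0,step])*R0
print("z err units",((p[2]-.228)/.03).round(2))
E
python3 arc.py .1
```

```text
t 11.02 pos [0.6051 0.0427 0.2301] dock [ 0.0798 -0.108 ] F [ 0.2 -0.6  0.1] q [-0.12  0.45  1.64 -0.    1.04  1.49] open 0.00014208141712825217
toolx deg -2.73 tooly -92.73 z [ 0.002 -0.    -1.   ]
tool bar theta 344.169627045019 radial 0.055 tangential -0.0219
1 [-0.326 -0.149 -0.001]
2 [-0.196 -0.05  -0.   ]
3 [-0.196 -0.05  -0.   ]
4 [-0.196 -0.05  -0.   ]
5 [-0.196 -0.05  -0.   ]
6 [-0.196 -0.05  -0.   ]
7 [-0.196 -0.05  -0.   ]
8 [-0.196 -0.05  -0.   ]
z err units 0.07
```

Emit:
send_rows(commands=[[[-0.33, -0.15, 0.07, 0, 0, -1], [-0.2, -0.05, 0, 0, 0, -1], [-0.2, -0.05, 0, 0, 0, -1], [-0.2, -0.05, 0, 0, 0, -1], [-0.2, -0.05, 0, 0, 0, -1], [-0.2, -0.05, 0, 0, 0, -1]]])

```text
time_s: 11.52
eef_pos: [0.5654, 0.0476, 0.2282]
eef_rot: [0.001, 0.961, 0.275, 0.002]
wrist_force: [1.5, -0.5, -0.4]
opening: 0.002
grasp_force: 0.4
```

```bash
python3 arc.py .1
```

```text
t 11.52 pos [0.5654 0.0476 0.2282] dock [ 0.0936 -0.0705] F [ 1.5 -0.5 -0.4] q [-0.13  0.38  1.75  0.    1.01  0.89] open 0.002184448403223807
toolx deg 31.94 tooly -58.06 z [ 0.004 -0.    -1.   ]
tool bar theta 18.836936099032087 radial 0.0579 tangential -0.0182
1 [-0.203 -0.053 -0.001]
2 [-0.196 -0.05  -0.001]
3 [-0.196 -0.05  -0.001]
4 [-0.196 -0.05  -0.001]
5 [-0.196 -0.05  -0.001]
6 [-0.196 -0.05  -0.001]
7 [-0.196 -0.05  -0.001]
8 [-0.196 -0.05  -0.001]
z err units 0.01
```

Emit:
send_rows(commands=[[[-0.2, -0.05, 0, 0, 0, -1], [-0.2, -0.05, 0, 0, 0, -1], [-0.2, -0.05, 0, 0, 0, -1], [-0.2, -0.05, 0, 0, 0, -1], [-0.2, -0.05, 0, 0, 0, -1], [-0.2, -0.05, 0, 0, 0, -1], [-0.2, -0.05, 0, 0, 0, -1], [-0.2, -0.05, 0, 0, 0, -1]]])

```text
time_s: 12.18
eef_pos: [0.5273, 0.018, 0.2282]
eef_rot: [0.001, 0.778, 0.628, 0.001]
wrist_force: [0.1, 0.3, -0.3]
opening: -0.002
grasp_force: 0.4
```

```bash
python3 arc.py .1
```

```text
t 12.18 pos [0.5273 0.018  0.2282] dock [ 0.0734 -0.0266] F [ 0.1  0.3 -0.3] q [-0.19  0.31  1.85  0.    0.98  0.02] open -0.002252476998484984
toolx deg 77.77 tooly -12.23 z [ 0.003 -0.    -1.   ]
tool bar theta 64.66987331893904 radial 0.0583 tangential -0.0172
1 [-0.171 -0.042 -0.   ]
2 [-0.196 -0.05  -0.   ]
3 [-0.196 -0.05  -0.   ]
4 [-0.196 -0.05  -0.   ]
5 [-0.196 -0.05  -0.   ]
6 [-0.196 -0.05  -0.   ]
7 [-0.196 -0.05  -0.   ]
8 [-0.196 -0.05  -0.   ]
z err units 0.01
```

Emit:
send_rows(commands=[[[-0.2, -0.05, 0, 0, 0, -1], [-0.2, -0.05, 0, 0, 0, -1], [-0.2, -0.05, 0, 0, 0, -1], [-0.2, -0.05, 0, 0, 0, -1], [0, 0, 0, 0, 0, 0]]])

```text
time_s: 12.6
eef_pos: [0.5197, -0.006, 0.228]
eef_rot: [0.001, 0.639, 0.769, 0.001]
wrist_force: [-0.7, 0.6, -0.0]
opening: 0.002
grasp_force: 0.0
```

Emit:
send_rows(commands=[[[-0.04, 0, 0, 0, 0, 0], [-0.04, 0, 0, 0, 0, 0]]])

```text
time_s: 12.77
eef_pos: [0.52, -0.0072, 0.2274]
eef_rot: [0.0, 0.641, 0.767, 0.001]
wrist_force: [0.2, 7.1, 4.2]
opening: -0.003
grasp_force: 3.4
```

```bash
python3 arc.py .1 | head -4; python3 - <<'E'
from h import *
c=imaging.camera("top");a=cv2.resize(c["image"][140:230,200:390],None,fx=4,fy=4,interpolation=cv2.INTER_CUBIC);cv2.imwrite("pics/top_e.png",a)
E
```

```text
t 12.77 pos [ 0.52   -0.0072  0.2274] dock [ 0.0505 -0.0138] F [0.2 7.1 4.2] q [-0.24  0.3   1.87  0.    0.97 -0.42] open -0.003255540100319457
toolx deg 100.2 tooly 10.2 z [ 0.001  0.001 -1.   ]
tool bar theta 87.09856493850216 radial 0.0589 tangential -0.0147
1 [-0.085 -0.019 -0.   ]
```

Emit:
send_rows(commands=[[[-0.03, 0, 0, 0, 0, 0.0], [0, 0, 0, 0, 0, 0]]])

```text
time_s: 12.98
eef_pos: [0.5201, -0.0074, 0.2271]
eef_rot: [-0.0, 0.641, 0.768, 0.001]
wrist_force: [-0.7, 7.3, 5.2]
opening: -0.0
grasp_force: 3.5
```

Emit:
send_rows(commands=[[[0.2, 0, 0, 0, 0, 0], [0.3, 0, 0, 0, 0, 0], [0, 0, -0.7, 0, 0, 0], [0, 0, -0.9, 0, 0, 0], [0, 0, -0.9, 0, 0, 0], [0, 0, -0.9, 0, 0, 0], [0, 0, -0.9, 0, 0, 0]]])

```text
time_s: 13.57
eef_pos: [0.5168, 0.0069, 0.3565]
eef_rot: [-0.0, 0.64, 0.768, -0.0]
wrist_force: [1.1, 0.5, -0.1]
opening: 0.006
grasp_force: 0.0
```

Emit:
send_rows(commands=[[[-1, 0, 0, 0, 0, 0], [-1, 0, 0, 0, 0, 0], [-1, 0, 0, 0, 0, 0], [-1, 0, 0, 0, 0, 0], [-1, 0, 0, 0, 0, 0], [0, 0, 0, 0, 0, 0]]])

```text
time_s: 14.07
eef_pos: [0.5448, -0.1452, 0.3556]
eef_rot: [0.001, 0.642, 0.767, -0.001]
wrist_force: [-1.0, 0.8, 0.0]
opening: -0.002
grasp_force: 0.0
```

```bash
python3 - <<'E'
from h import *
st()
c=imaging.camera("wrist");cv2.imwrite("pics/w_end.png",c["image"]);W=cloud(c)
d=W[...,:2]-O;a=d@ex;b=d@ey;Z=W[...,2]
m=(Z>.040)&(Z<.05)&(a>.015)&(a<.06)&(b>-.08)&(b<-.03);q=np.c_[a,b][:0]
q=np.c_[a[m],b[m]].astype(np.float32);print("bar",cv2.minAreaRect(q))
m=(Z>.066)&(Z<.08)&(a>.01)&(a<.06)&(b>-.04)&(b<.01);print("pin",np.median(np.c_[a[m],b[m]],0))
m=(Z>.028)&(Z<.0395)&(a>.045)&(a<.1)&(abs(b)<.045);print("deck",np.percentile(Z[m],[10,50,90]),np.linalg.lstsq(np.c_[a[m],b[m],np.ones(m.sum())],Z[m],rcond=None)[0])
E
```

```text
t 14.07 pos [ 0.5448 -0.1452  0.3556] dock [-0.0896 -0.0066] F [-1.   0.8  0. ] q [-0.47  0.2   1.68 -0.    1.25 -0.65] open -0.0016614046152431826
toolx deg 100.13 tooly 10.13 z [ 0.001 -0.003 -1.   ]
bar ((0.0336105152964592, -0.05521104484796524), (0.04969644919037819, 0.018660103902220726), 88.42178344726562)
pin [ 0.0331124  -0.01519485]
deck [0.03020428 0.03117015 0.03215292] [-0.00138481  0.00083563  0.03125732]
```

View pics/w_end.png

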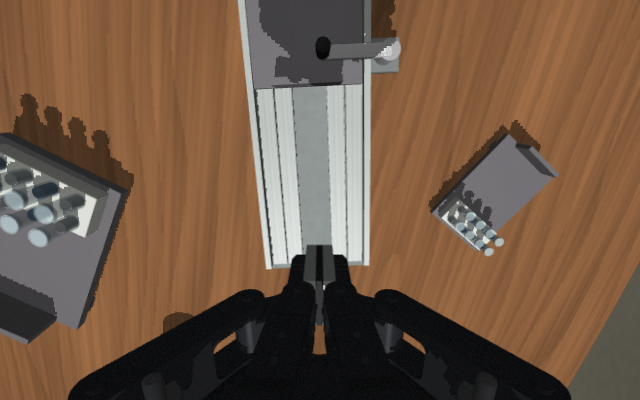

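The picture shows the bar square across the deck, with the pin at (323,47) and the pivot at (390,48). The deck is flat at its seated height, and the arm is clear.

```bash
python3 -c "
from bench import ctrl
print(ctrl.hand_in())"
```

```text
the job is handed in; nothing more can be done
None
```

The carrier is seated flat in its notches (deck about 6 mm lower and level), the retaining bar is at its stop across the deck, the arm is clear, and the job was handed in at about 14 s; the hand-in returned no verdict.

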